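# Turn the still life to the lamp and set the brake

## Robot

A 6-joint arm with a two-finger parallel gripper is mounted at the origin on the work surface. World frame = base frame: x ahead of the robot, y to its left, z up, the work surface at z = 0. Lengths are in m, angles in degrees, forces in N, time in s.
With the tool pointing down it reaches from about 0.4 to 0.825 m from the base axis. Payload 7 kg.
Tool frame: the origin (TCP) lies midway between the tips of the shut fingers; the grasp point (between the pads) lies r.hold_point_z behind it (r.hold_point_z is the distance from the TCP to the grasp point, in m); z points along the fingers, x is the direction in which the jaws open and shut, and the axes are right-handed (so a half turn about z gives the same grasp; the last joint's range is limited). The gripper opens to 88 mm and grips with 3 to 60 N. Pads are 19 mm wide; open, the fingers measure 130 mm over their backs; the gripper's body (78 mm by 193 mm) begins 47 mm behind the grasp point.
Start: joints at [81.251, 20.546, 0.682, 0, -70.136, -16.507], TCP at [0.288, 0.61, 0.227] pointing down, gripper open.
Joint ranges: [-176.03, 176.03], [-82.01, 121.73], [-58.28, 71.71], [-173.87, 95.51], [-174.79, -0.11], [-173.66, 173.66]. Speed limits (degrees/s): [136.94, 136.94, 172.46, 180, 180, 180].

## Interface

Orientations are given as [roll, pitch, yaw] about the fixed x, y, z axes, in that order (R = Rz(yaw) Ry(pitch) Rx(roll)).
In Python, from plant import get_state, viewer, close_job, r gives the robot as it stands.
- The arm moves only by the tool apply_moves, never from a script. Its argument "plan" is a list of rows, each a list of 3 entries, a list of its own where there are three numbers: the closure in counts, from 0 (fully open) to 255 (shut), then the shift along the tool's x, y, z in units of 50 mm (1.0 is 50 mm), then the turn about the tool's z in units of 6 degrees (1.0 is 6 degrees). A call has 1 to 12 rows; each row shifts and turns the commanded pose from where the row before left it, along the tool's axes as they then stand; what a row does not reach is not made up. A row lasts 1/8 s, in which the tool goes at most 62.5 mm and 10.7 degrees, less where a joint would pass 70% of its speed; a pose out of reach is approached as far as the arm can. A call is refused whole if a number of a shift passes 1 or a number of a turn 1, either way. A call with a gripper value outside its range is refused whole. The fingers move at their own pace and stop on an object; "squeeze" is the grip in N (left out, the last holds). Time passes only in rows, so rows that do not move let the fingers close. It gives the time, the measured TCP pose, the force and the opening at its end, in the units of the state.
- get_state(): the state, without advancing time (a new reading comes with each control period).
- viewer.capture(name): name is "side" or "top"; returns a dict with "frame" (384x512x3 uint8, blue, green, red), "K" (3x3 intrinsics, pixels), "D" ([k1, k2, p1, p2, k3] as OpenCV has them; the pictures are not rectified), "R" (3x3) and "t" (3): a world point X has camera coordinates R X + t. Camera axes: x right, y down, z forward; pixel columns grow to the right and rows downward; lengths in m; the calibration is good to about 2 mm. A picture is of the moment at which its call begins. There is no depth.
- close_job(): hands the job in, once; it reports no verdict.
The state is a dict: "time_s": time; "joints": joint angles; "qd": joint speeds; "joint_torque": joint torques, N m; "tcp_pos": TCP position; "eef_rot": TCP orientation; "contact_force": force on the tool from outside, world axes, zero at the start; "moment": the same for the moment, N m; "gripper_width": finger opening in m.
Only numpy, scipy, OpenCV 4.12 (cv2) and the standard library are available. Lean on these libraries where they do the work, as an engineer would, in place of code of your own. Each camera call takes 0.05 s, during which the arm holds its last target.

## Task

The painter wants the still life turned: with a finger, push the turntable's red-knobbed arm round until the blue jug's spout points straight at the globe lamp. Then push the yellow-knobbed brake lever fully over, away from the turntable, to its stop. The small green bottle must stay standing on the turntable, do not touch the jug, and leave everything else on the table where it is.

Things in the scene. Friction and masses are not known exactly. Their poses are not given: they have to be found in the camera images.
- turn_axis (a point): Centre of the turntable's round wooden disc (170 mm across, 16 mm thick), on the vertical turning axis at the disc's top face, 50 mm above the table. It turns with the disc: its x axis points the way the jug's spout points, straight away from the push arm; z is up. The disc turns on a black steel base plate 200 x 200 mm, 12 mm thick, fixed to the table; a 50 mm wide strip of the plate runs on to the brake, 230 mm away from the axis. Place and yaw of the base vary.
- turntable (a joint): Turntable angle in rad, 0 when the spout points along the base's x axis (roughly away from the robot), growing anticlockwise seen from above, range -1.9 to 1.9. It has friction (about 1 to 2 N at the push arm) and stays where it is left.
- spoke: The push arm on the turntable: an aluminium bar 16 mm thick, opposite to the spout. It leaves the disc's edge, rises, and from 104 to 160 mm from the axis runs level, its centre 85 mm above the table, ending in the knob; push it sideways there, about 130 mm from the axis. Its origin is on the turning axis at table height, its x axis along the spout's direction, so the arm extends along its -x.
- spoke_knob (a point): Centre of the red ball knob (28 mm) at the push arm's end, 166 mm from the turning axis, 85 mm above the table.
- jug: Blue ceramic jug fixed on the disc, 66 mm wide, 95 mm tall (top 148 mm above the table), origin at the centre of its foot, 24 mm from the turning axis; its x axis points along the spout. Its handle is on the push arm's side, reaching 25 mm past the turning axis. Not to be touched.
- spout_tip (a point): Tip of the jug's spout, 70 mm from the turning axis, 148 mm above the table. The line from the turning axis through this point should go to the lamp.
- lamp: Globe lamp: brass foot 100 mm across, thin stem, white globe 90 mm across, 230 mm tall, 0.9 kg, origin at the centre of its foot. It stands beyond the turntable, to the left or to the right (brush jar on the other side). To be pointed at, not moved.
- brake (a joint): Brake lever angle in rad: 0 when the lever points along the base's -x (roughly at the robot), growing clockwise seen from above, as the knob swings away from the turntable (towards +y of the base); 1.2 is the outer stop, brake on. It starts between 0 and 0.25. About 1 N pushes it, it stays where it is left. It moves a rubber shoe to the disc's edge; the shoe gives no real braking force, so do not turn the disc afterwards.
- brake_pivot (a point): Point on the brake lever's vertical axis, 62 mm above the table, on a grey housing 50 x 50 mm whose top is 42 mm above the table, 230 mm from the turning axis towards the base's +y (left).
- brake_knob (a point): Centre of the yellow ball knob (28 mm) at the brake lever's end, 98 mm from the pivot, 62 mm above the table. The lever is a bar 16 mm thick at 56 to 62 mm height; push it sideways about 75 mm from the pivot, from the side facing the turntable. Below it is only the bare table.
- bottle: Small green glass bottle, 36 mm across, 75 mm tall, loose, standing upright on the disc about 52 mm from the axis; origin at the centre of its underside, z axis up. It rides round with the disc.
- brush_jar: Terracotta jar 76 mm across with brushes, 190 mm tall, loose, beyond the turntable on the side where the lamp is not; origin at the centre of its foot.
- red_tub: Red paint tub with white lid, 56 mm across, 60 mm tall, loose; origin under its centre. Leave alone.
- blue_tub: Blue paint tub with white lid, 56 mm across, 60 mm tall, loose; origin under its centre. Leave alone.
- water_cup: White ceramic cup, 72 mm across, 80 mm tall, loose; origin under its centre. Leave alone.
- loose_brush: Paint brush 200 mm long lying on the table, loose. Leave alone.
Mind the look-alikes: they are no part of the job. Of the things that look like the lamp, the middle-sized one is meant.

How it is judged:
By the outcome, as a careful person would: the job done as asked, in the order asked, and still so for the second after the job is handed in, with the robot touching nothing.
It also fails if it takes over 58 s, if anything falls off the work surface, if the arm or the gripper's body presses on something with over 40 N, if the wrist force passes 120 N, or if a joint passes its speed limit or range.

## Working session

There is one attempt and no reset: what is moved stays moved. The work goes in short steps, Python scripts to look and compute and a tool call to move; the robot and the scene stay as the last step left them, time stands still between calls to the robot, and variables do not carry over. Pictures are saved under pics/ and viewed, and the job is handed in when it is done.

Besides the shell and the picture viewer there is one more tool, called after "Call:" as a command line: name --argument value ..., lists and objects as JSON in quotes. apply_moves: Moves the arm, as the interface text tells. Its arguments: {"type":"object","properties":{"plan":{"type":"array","items":{"type":"array"}},"squeeze":{"type":"number"}},"required":["plan"]}

```bash
mkdir -p pics; ls; cat > h.py <<'E'
import numpy as np,cv2,pickle
def snap(n,tag):
    from plant import viewer
    c=viewer.capture(n); cv2.imwrite(f'pics/{tag}.png',c['frame']); pickle.dump(c,open(f'{tag}.pkl','wb')); return c
def ld(tag): return pickle.load(open(f'{tag}.pkl','rb'))
def ray(c,u,v):
    K,D,R,t=[np.array(c[k],float) for k in ('K','D','R','t')]
    p=cv2.undistortPoints(np.array([[[u,v]]],float),K,D)[0,0]
    return -R.T@t.ravel(), R.T@np.array([p[0],p[1],1.])
def onz(c,u,v,z):
    o,d=ray(c,u,v); return o+d*(z-o[2])/d[2]
def tri(c1,p1,c2,p2):
    o1,d1=ray(c1,*p1);o2,d2=ray(c2,*p2)
    s=np.linalg.lstsq(np.c_[d1,-d2],o2-o1,rcond=None)[0]
    a=o1+s[0]*d1;b=o2+s[1]*d2
    return (a+b)/2,np.linalg.norm(a-b)
def proj(c,X):
    K,D,R,t=[np.array(c[k],float) for k in ('K','D','R','t')]
    return cv2.projectPoints(np.array([X],float),cv2.Rodrigues(R)[0],t,K,D)[0][0,0]
E
python3 - <<'E'
from h import *
from plant import get_state,r
print(get_state()); print(r.hold_point_z)
for n in('side','top'):
    c=snap(n,n+'0'); f=cv2.resize(c['frame'],(800,600),interpolation=cv2.INTER_CUBIC); cv2.imwrite(f'pics/{n}0b.png',f)
    print(n,-np.array(c['R']).T@np.array(c['t']).ravel())
E
```

```text
pics
{'time_s': 0.0, 'joints': array([ 8.12496090e+01,  2.05931612e+01,  6.33475183e-01, -1.97297606e-02,
       -7.01358971e+01, -1.65062260e+01]), 'qd': array([ 0.08382147,  0.04313983, -0.08043761,  0.00510692,  0.08826982,
       -0.0693719 ]), 'joint_torque': array([ 1.88911377e-03, -5.82719994e+01,  2.93042582e+01,  6.99693426e+00,
        6.73938019e-03, -1.76447916e-04]), 'tcp_pos': array([0.28782915, 0.61001325, 0.22560217]), 'eef_rot': array([-1.79990623e+02, -9.69139984e-02, -1.15263344e+02]), 'contact_force': array([ 0.12323542, -0.15396111, -0.0531326 ]), 'moment': array([0.03818021, 0.0454721 , 0.03140545]), 'gripper_width': 0.0878360892174959}
0.0188
side [ 0.02925272 -0.72020268  0.91186569]
top [ 0.41246971 -0.02051811  1.46948769]
```

View pics/side0b.png

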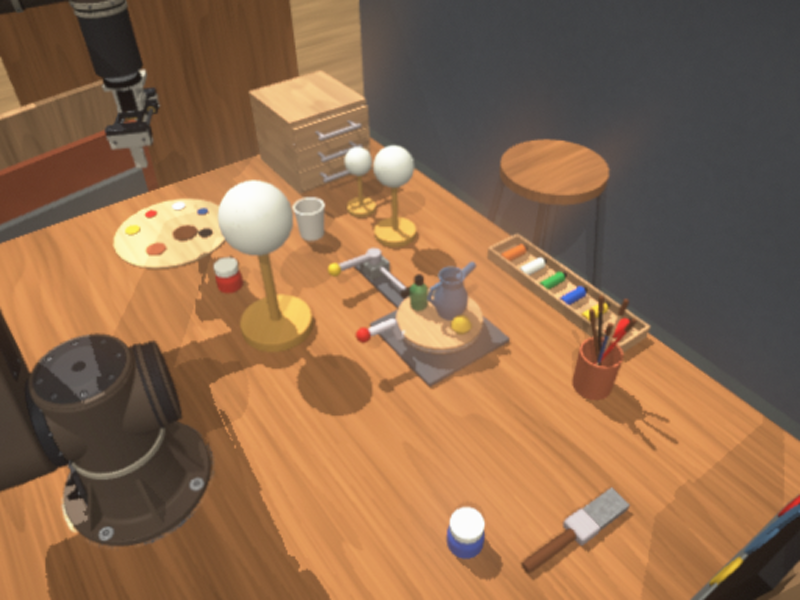

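View pics/top0b.png

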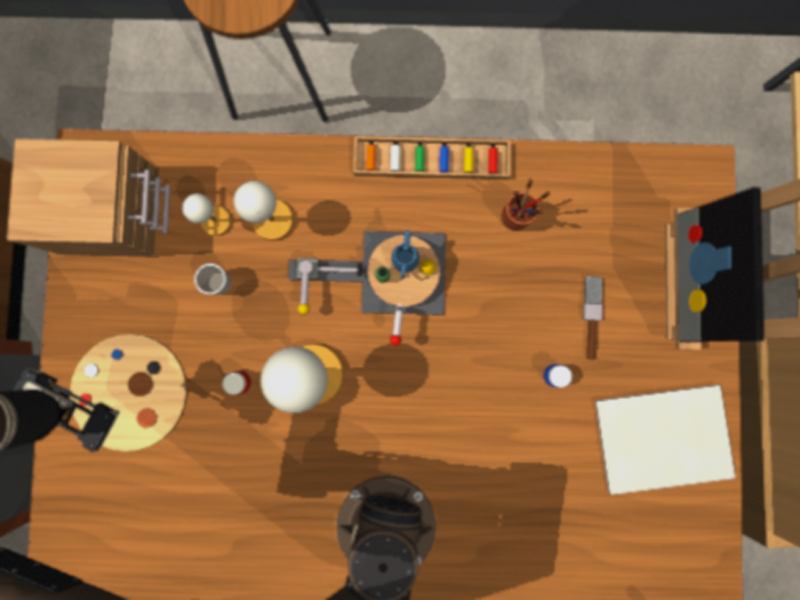

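Look-alikes, in 800×600 pixels:

| Lamp | Top view | Side view |
|---|---|---|
| Small | (198,208) | (358,161) |
| Middle | (255,201), foot (272,218) | (394,166), foot (395,233) |
| Big | (294,380) | (256,217) |

The middle one fits: it is middle-sized and stands beyond the turntable on the left, with the brush jar to the right. I'll confirm that in a crop and measure it.

```bash
python3 - <<'E'
from h import *
s=ld('side0');t=ld('top0')
a=t['frame'][100:230,110:300]; cv2.imwrite('pics/ctop.png',cv2.resize(a,None,fx=4,fy=4,interpolation=cv2.INTER_CUBIC))
b=s['frame'][85:250,200:340]; cv2.imwrite('pics/cside.png',cv2.resize(b,None,fx=3.6,fy=3.6,interpolation=cv2.INTER_CUBIC))
def blobs(c,lo,hi,mn=12):
    h=cv2.cvtColor(c['frame'],cv2.COLOR_BGR2HSV); m=cv2.inRange(h,np.array(lo),np.array(hi))
    n,l,st,ce=cv2.connectedComponentsWithStats(m); return [(ce[i].round(1),st[i].tolist()) for i in range(1,n) if st[i,4]>=mn]
for c,n in((s,'side'),(t,'top')):
    print(n,'red',blobs(c,(0,200,120),(4,255,255)),'red2',blobs(c,(176,180,120),(180,255,255)))
    print('yel',blobs(c,(23,170,140),(32,255,255)))
    print('white',blobs(c,(0,0,170),(180,45,255),60))
E
```

```text
side red [(array([396.7, 210.9]), [394, 208, 6, 6, 17]), (array([507.7, 321.7]), [502, 318, 10, 9, 18])] red2 []
yel [(array([213.3, 170.9]), [211, 169, 5, 4, 15]), (array([468.5, 362.5]), [463, 358, 11, 10, 24])]
white [(array([228.2, 101. ]), [221, 93, 16, 16, 200]), (array([251.3, 103.9]), [240, 93, 24, 23, 424]), (array([161.1, 136.3]), [140, 116, 44, 42, 1457]), (array([197.5, 136.1]), [188, 126, 19, 27, 242]), (array([232.3, 164.1]), [218, 159, 26, 12, 82]), (array([143.8, 170.5]), [137, 165, 15, 12, 126]), (array([341.1, 169.6]), [334, 165, 15, 10, 87]), (array([244.7, 208.1]), [237, 204, 17, 10, 87]), (array([298.4, 335.3]), [287, 325, 23, 22, 388]), (array([372.5, 335.2]), [362, 326, 22, 20, 244])]
top red [(array([315., 102.]), [313, 94, 5, 16, 75]), (array([338.9, 130.5]), [336, 129, 7, 4, 13]), (array([444.5, 149.2]), [441, 145, 8, 10, 65]), (array([252.5, 217.5]), [250, 215, 6, 6, 30])] red2 []
yel [(array([299.3, 101.7]), [297, 94, 6, 16, 84]), (array([273.8, 171.3]), [270, 168, 8, 7, 44]), (array([446., 192.]), [442, 186, 10, 13, 102]), (array([193.6, 197.3]), [191, 19
[... 195 characters left out ...]
 42, 45, 549]), (array([154.1,  35.3]), [138, 24, 33, 26, 478]), (array([174.4,  28.3]), [167, 24, 15, 12, 83]), (array([207.9,  39. ]), [191, 26, 34, 34, 644]), (array([372.5,  82.4]), [365, 77, 15, 12, 126]), (array([347.5,  84.2]), [343, 80, 12, 9, 60]), (array([252.5, 100.6]), [250, 93, 6, 16, 91]), (array([160.6, 127.9]), [150, 117, 22, 23, 386]), (array([124. , 132.3]), [117, 125, 15, 16, 188]), (array([194.6, 176.3]), [192, 167, 7, 27, 80]), (array([379.4, 199. ]), [375, 195, 10, 9, 88]), (array([184.6, 243.5]), [167, 225, 36, 38, 1038]), (array([358.3, 240.4]), [352, 234, 14, 14, 151]), (array([149., 245.]), [144, 239, 11, 13, 115]), (array([425.4, 280.9]), [382, 247, 88, 69, 4764])]
```

View pics/ctop.png

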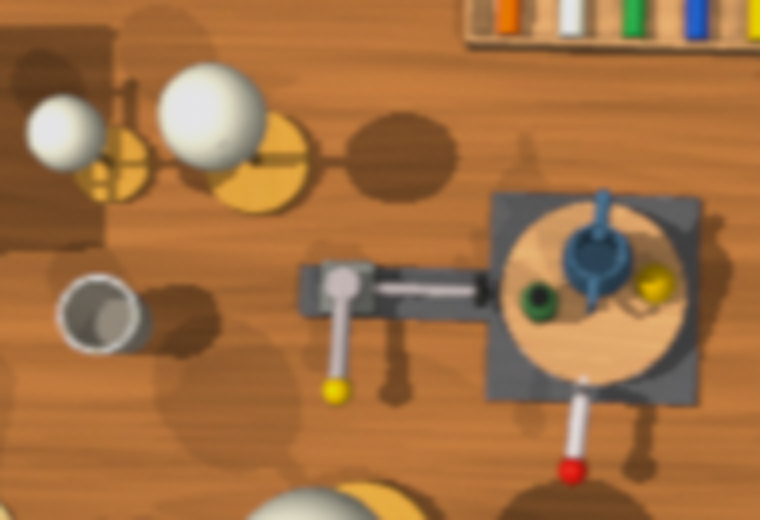

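View pics/cside.png

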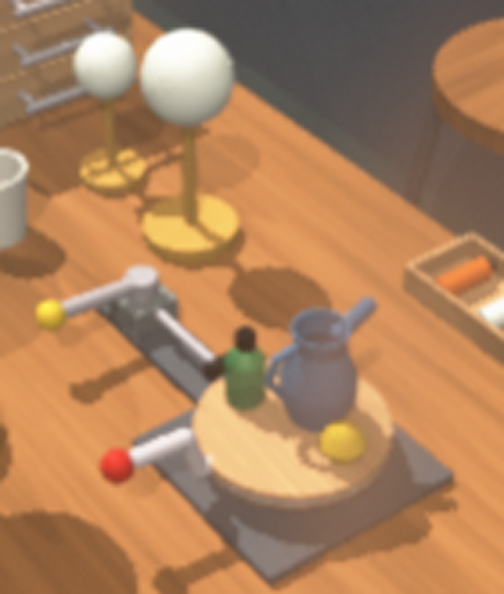

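The crops confirm it: the middle-sized globe, with its foot at crop (257,165) in the top view, has both a smaller and a bigger twin. The spout points up in the top view (602,200), the red knob is at (572,471) and the yellow knob at (336,390).

```bash
cat > meas.py <<'E'
from h import *
def mask(c,lo,hi): return cv2.inRange(cv2.cvtColor(c['frame'],cv2.COLOR_BGR2HSV),np.array(lo),np.array(hi))
def near(m,p,r=14):
    n,l,st,ce=cv2.connectedComponentsWithStats(m)
    k=[i for i in range(1,n) if np.hypot(*(ce[i]-p))<r]
    if not k: return None
    i=max(k,key=lambda i:st[i,4])
    q=np.argwhere(l==i)[:,::-1].astype(np.float32); 
    return q
def circ(q):
    h=cv2.convexHull(q); (x,y),r_=cv2.minEnclosingCircle(h); return (x,y),r_
E
python3 - <<'E'
from meas import *
s=ld('side0');t=ld('top0')
# knobs
for nm,lo,hi,z,pt,ps in (('red',(0,150,90),(6,255,255),.085,(252.5,217.5),(232,214)),('yel',(22,150,100),(34,255,255),.062,(193.6,197.3),(213.3,171))):
    a=near(mask(t,lo,hi),pt);b=near(mask(s,lo,hi),ps)
    print(nm, None if a is None else (circ(a),onz(t,*circ(a)[0],z)), None if b is None else (circ(b),onz(s,*circ(b)[0],z)))
    if a is not None and b is not None: print(tri(t,circ(a)[0],s,circ(b)[0]))
# globe
(a,ra)=circ(near(mask(t,(0,0,120),(180,60,255)),(160.6,127.9))); (b,rb)=circ(near(mask(s,(0,0,120),(180,60,255)),(251.3,103.9)))
print('globe',a,ra,b,rb,tri(t,a,s,b))
# disc: points of wood colour on plate
h=cv2.cvtColor(t['frame'],cv2.COLOR_BGR2HSV)
for p in((258,195),(258,150),(240,190),(236,200),(280,196),(174,139),(184,142),(200,150)): print(p,h[p[1],p[0]])
print('nominal disc',onz(t,258.6,173.5,.05))
print('pivot ~',onz(t,342/4+110,283/4+100,.066), 'lampfoot~',onz(t,257/4+110,160/4+100,.02))
E
```

```text
red (((252.5, 217.5), 3.5356338024139404), array([ 0.43785157, -0.01123835,  0.085     ])) (((232.0757598876953, 213.8030242919922), 4.332740306854248), array([ 0.43986964, -0.01087421,  0.085     ]))
(array([ 0.43851645, -0.01163435,  0.08632738]), np.float64(0.0015808370636120742))
yel (((193.72222900390625, 197.27777099609375), 3.2213544845581055), array([0.5065202 , 0.20509435, 0.062     ])) (((213.05555725097656, 171.72222900390625), 3.411231279373169), array([0.50688662, 0.20790396, 0.062     ]))
(array([0.50591426, 0.20492775, 0.06450352]), np.float64(0.0009948360038425001))
globe (162.2086639404297, 128.64173889160156) 13.061381340026855 (251.5, 105.65384674072266) 13.43028450012207 (array([0.7280407 , 0.29990048, 0.18630502]), np.float64(0.0012486125054129806))
(258, 195) [ 15 120 206]
(258, 150) [  9  22 116]
(240, 190) [ 0  3 99]
(236, 200) [ 13 143 141]
(280, 196) [135   5  99]
(174, 139) [ 18 171  97]
(184, 142) [ 19 185 223]
(200, 150) [ 14 174 179]
nominal disc [ 0.60138764 -0.02939531  0.05      ]
pivot ~ [0.60359061 0.20159776 0.066     ] lampfoot~ [0.72557944 0.29404573 0.02      ]
```

```bash
python3 - <<'E'
from meas import *
s=ld('side0');t=ld('top0')
# big & small globes
for nm,pt,ps in(('big',(184.6,243.5),(161,136)),('small',(124,132),(228,101))):
    (a,ra)=circ(near(mask(t,(0,0,110),(180,70,255)),pt)); (b,rb)=circ(near(mask(s,(0,0,110),(180,70,255)),ps))
    X,e=tri(t,a,s,b); print(nm,a,ra,b,rb,X,e,'R',ra/t['K'][0][0]*(np.linalg.norm(np.array(t['R'])@X+np.array(t['t']).ravel())))
# disc by radial gradient
g=cv2.cvtColor(t['frame'],cv2.COLOR_BGR2HSV)[:,:,1].astype(np.float32); g=cv2.GaussianBlur(g,(3,3),0)
P=[]
c0=np.array([258.6,173.5])
for a in np.arange(0,360,4):
    d=np.array([np.cos(np.radians(a)),np.sin(np.radians(a))]); rr=np.arange(19,27,.2)
    v=np.array([cv2.getRectSubPix(g,(1,1),tuple(map(float,c0+d*x)))[0,0] for x in rr]); dv=np.gradient(v)
    k=dv.argmin()
    if dv[k]<-4: P.append(onz(t,*(c0+d*rr[k]),.05)[:2])
P=np.array(P)
from scipy.optimize import least_squares
f=least_squares(lambda p:np.hypot(*(P-p[:2]).T)-p[2],[.6,-.03,.085],loss='soft_l1',f_scale=.001); print('disc',f.x,len(P),np.abs(f.fun).mean())
# brass foot, both views
for c,lo in((t,(140,110,190,165)),(s,(232,130,275,162))):
    m=mask(c,(16,150,130),(25,255,255)); x0,y0,x1,y1=lo; q=np.argwhere(m[y0:y1,x0:x1])[:,::-1]+[x0,y0]
    h=cv2.convexHull(q.astype(np.float32))[:,0]; W=np.array([onz(c,*p,.012)[:2] for p in h])
    f=least_squares(lambda p:np.hypot(*(W-p[:2]).T)-.05,[.727,.296],loss='soft_l1',f_scale=.003); print('foot',len(q),f.x,np.round(f.fun,3))
f=t['frame'][215:300,0:110]; cv2.imwrite('pics/grip.png',cv2.resize(f,None,fx=7,fy=7,interpolation=cv2.INTER_CUBIC))
f=s['frame'][0:120,20:140]; cv2.imwrite('pics/grips.png',cv2.resize(f,None,fx=5,fy=5,interpolation=cv2.INTER_CUBIC))
E
```

```text
big (187.4488983154297, 242.80429077148438) 21.105287551879883 (162.81332397460938, 138.86373901367188) 23.984994888305664 [0.35214282 0.18567063 0.26963592] 0.0011530674159374928 R 0.06650266378933753
small (125.82240295410156, 132.69671630859375) 9.565692901611328 (219.86585998535156, 104.23170471191406) 17.43634605407715 [0.70834129 0.44879226 0.13178268] 0.033494368248356644 R 0.035810401414589785
disc [ 0.60425032 -0.02736848  0.08705952] 86 0.0010981002844885298
foot 481 [0.72688141 0.2978111 ] [ 0.001  0.     0.     0.001  0.002  0.001  0.084  0.084 -0.002  0.001
  0.003  0.002  0.002]
foot 332 [0.72363902 0.29372479] [0.001 0.    0.003 0.004 0.006 0.006 0.004 0.001 0.001 0.062 0.096 0.08
 0.063 0.008 0.002]
```

View pics/grip.png

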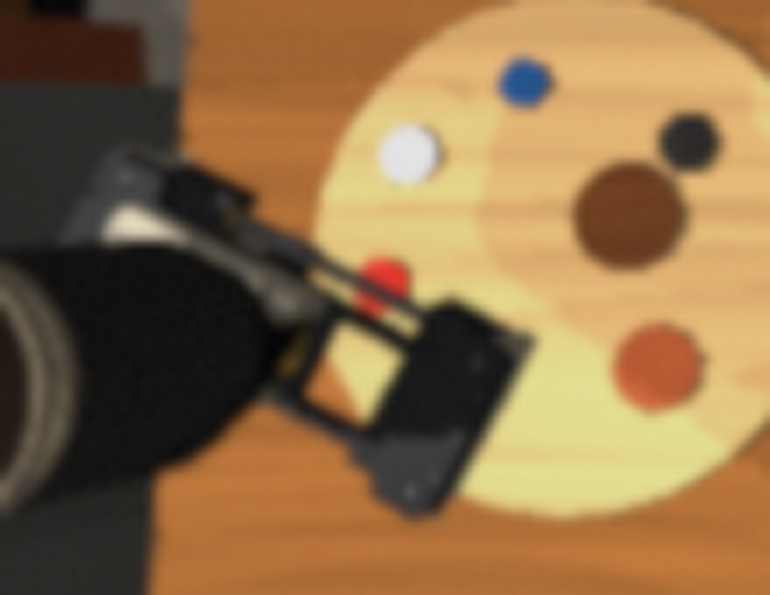

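View pics/grips.png

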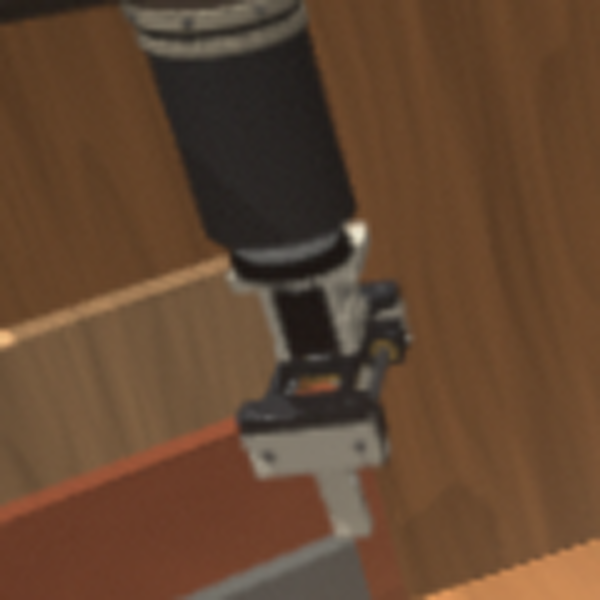

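Results so far:
- **Turning axis:** about (0.604, -0.027).
- **Lamp:** (0.727, 0.298). The globe and foot measurements agree.
- **Big lamp:** stands at (0.35, 0.19) and reaches about 0.335 m, so I'll travel high.
- **Gripper body:** its long side runs along tool x.

I'll raise the arm, shut the fingers and turn the tool so that its x is tangential to the push arm.

Call:
apply_moves --plan '[[255, [0, 0, -1], 0], [255, [0, 0, -1], 0], [255, [0, 0, -1], 0], [255, [0, 0, -0.5], 1], [255, [0, 0, 0], 1], [255, [0, 0, 0], 1], [255, [0, 0, 0], 1], [255, [0, 0, 0], 1], [255, [0, 0, 0], 1], [255, [0, 0, 0], 1], [255, [0, 0, 0], 1], [255, [0, 0, 0], 1]]' --squeeze 20

```text
time_s: 1.6
tcp_pos: [0.2879, 0.6104, 0.4009]
eef_rot: [-179.9, -0.0, -169.5]
contact_force: [-0.4, 0.9, -0.2]
gripper_width: 0.0008
```

Call:
apply_moves --plan '[[255, [0, 0, 0], 1], [255, [0, 0, 0], 1], [255, [0, 0, 0], 1], [255, [0, 0, 0], 1], [255, [0, 0, 0], 1], [255, [0, 0, 0], 1], [255, [0, 0, 0], 1], [255, [0, 0, 0], 1], [255, [0, 0, 0], 1], [255, [0, 0, 0], 1], [255, [0, 0, 0], 1], [255, [0, 0, 0], 1]]'

```text
time_s: 3.1
tcp_pos: [0.2879, 0.6104, 0.401]
eef_rot: [-180.0, 0.0, 118.5]
contact_force: [-1.0, -0.1, 0.5]
gripper_width: 0.0004
```

Call:
apply_moves --plan '[[255, [0, 0, 0], 1], [255, [0, 0, 0], 1], [255, [0, 0, 0], 1], [255, [0, 0, 0], 1], [255, [0, 0, 0], 1], [255, [0, 0, 0], 0.8], [255, [0, 0, 0], 0]]'

```text
time_s: 3.98
tcp_pos: [0.3055, 0.6068, 0.4007]
eef_rot: [-179.1, -0.1, 85.6]
contact_force: [1.0, -0.2, 0.4]
gripper_width: 0.0007
```

```bash
python3 - <<'E'
from plant import get_state
s=get_state();print({k:s[k].round(2) if hasattr(s[k],'round') else s[k] for k in('joints','qd','tcp_pos','eef_rot')})
E
```

```text
{'joints': array([  79.13,   18.43,   19.95,   -0.93,  -91.54, -173.54]), 'qd': array([ 0.85, -0.26, -0.41,  0.25,  0.34,  0.1 ]), 'tcp_pos': array([0.31, 0.61, 0.4 ]), 'eef_rot': array([-1.7907e+02, -8.0000e-02,  8.5620e+01])}
```

The tool paused at joint 6's limit. Swinging joint 1 towards the turntable will relieve it. I'll pass outside the big lamp.

Call:
apply_moves --plan '[[255, [-0.8, 0.8, 0], 0], [255, [-0.8, 0.8, 0], 0], [255, [-0.8, 0.8, 0], 0], [255, [-0.8, 0.8, 0], 0], [255, [-0.8, 0.8, 0], 0], [255, [-1, 0.4, 0], 0], [255, [-1, 0, 0], 0], [255, [-1, 0, 0], 0], [255, [-1, 0, 0], 0], [255, [-1, 0, 0], 0], [255, [-1, 0, 0], 0], [255, [0, 0, 0], 0]]'

```text
time_s: 5.48
tcp_pos: [0.4856, 0.0893, 0.3975]
eef_rot: [-179.2, -0.2, 85.5]
contact_force: [0.3, 0.7, -0.6]
gripper_width: 0.0006
```

```bash
python3 - <<'E'
from h import *
from plant import get_state
s=get_state();print(s['joints'].round(1),s['tcp_pos'],s['eef_rot'])
for n in('side','top'): cv2.imwrite(f'pics/{n}1b.png',cv2.resize(snap(n,n+'1')['frame'],(800,600),interpolation=cv2.INTER_CUBIC))
E
```

```text
[  32.8   -0.2   -3.1   -0.6  -87.7 -127.2] [0.48556604 0.08931557 0.39748546] [-1.79170907e+02 -1.63512555e-01  8.55356062e+01]
```

View pics/side1b.png

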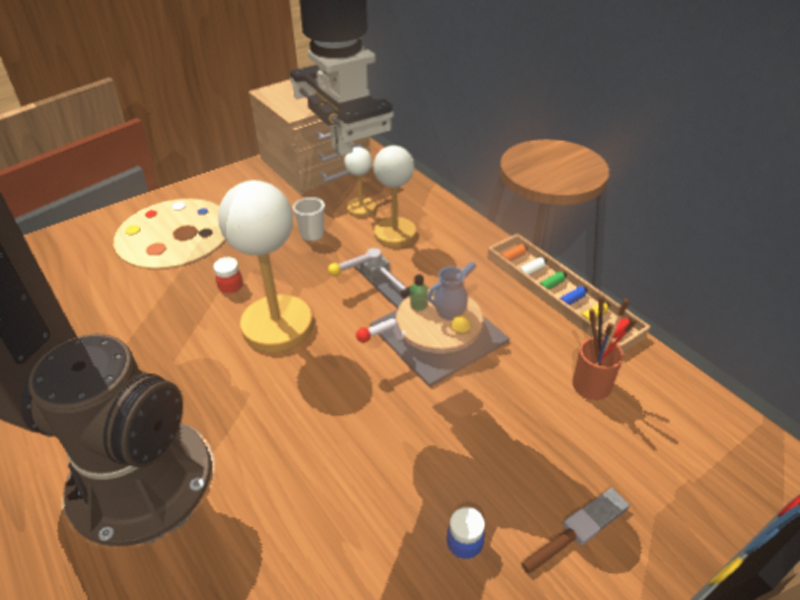

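The view is unobstructed, with the gripper high and clear. The TCP is still 60 mm left of my start spot. Next I'll shift beside the arm and descend on its left side, facing the brake.

Call:
apply_moves --plan '[[255, [-0.9, -0.2, 0], 0], [255, [0, 0, 0.9], 0], [255, [0, 0, 0.9], 0], [255, [0, 0, 0.9], 0], [255, [0, 0, 0.9], 0], [255, [0, 0, 0.9], 0], [255, [0, 0, 0.9], 0], [255, [0, 0, 0.5], 0], [255, [0, 0, 0.4], 0], [255, [0, 0, 0], 0]]'

```text
time_s: 6.82
tcp_pos: [0.4668, 0.0495, 0.0802]
eef_rot: [-178.9, -0.0, 85.8]
contact_force: [0.8, -0.2, -0.3]
gripper_width: 0.0007
```

```bash
python3 - <<'E'
from h import *
from plant import get_state
s=get_state();print(s['joints'].round(1),s['tcp_pos'],s['eef_rot'])
for n in('side','top'): 
    f=snap(n,n+'2')['frame']; f=f[85:250,180:340] if n=='side' else f[90:260,120:330]
    cv2.imwrite(f'pics/{n}2b.png',cv2.resize(f,None,fx=3.5,fy=3.5,interpolation=cv2.INTER_CUBIC))
E
```

```text
[  29.6   10.8  -34.6   -0.9  -45.6 -123.2] [0.46683965 0.04947707 0.08020753] [-1.78908177e+02 -1.10557347e-02  8.57636946e+01]
```

View pics/side2b.png

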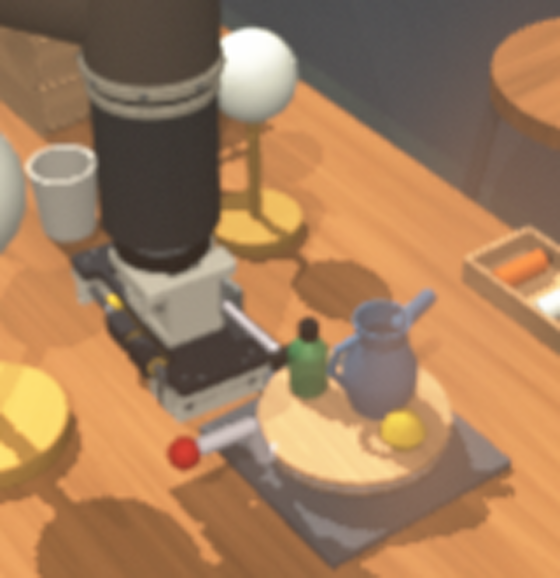

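View pics/top2b.png

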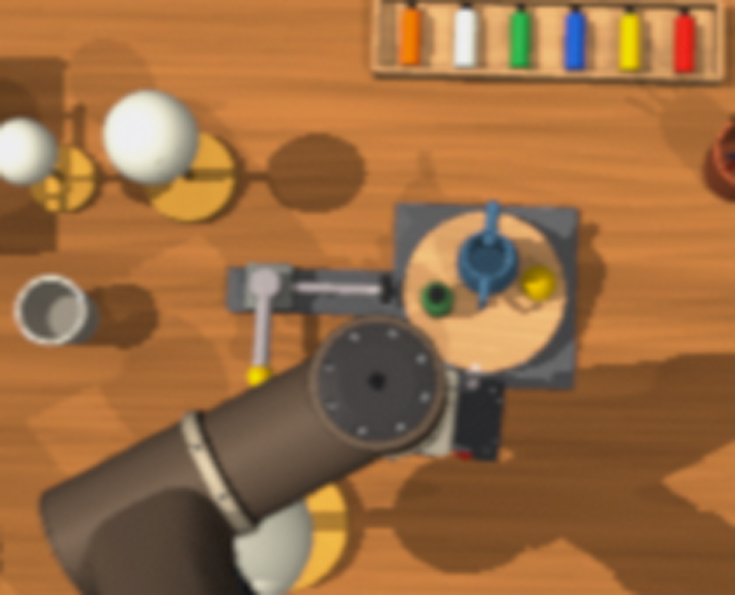

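Side view: the finger is down left of the arm, body above and clear of the knob at (184,452), with the bottle standing. Next is the approach to contact.

Call:
apply_moves --plan '[[255, [-0.25, 0.15, 0], 0], [255, [-0.25, 0, 0], 0], [255, [-0.1, 0, 0], 0], [255, [-0.1, 0, 0], 0], [255, [-0.1, 0, 0], 0], [255, [0, 0, 0], 0]]'

```text
time_s: 7.68
tcp_pos: [0.4721, 0.0084, 0.0816]
eef_rot: [-179.1, -0.1, 85.7]
contact_force: [0.6, -0.3, -0.2]
gripper_width: 0.0006
```

Call:
apply_moves --plan '[[255, [-0.1, -0.01, 0], -0.33], [255, [-0.1, -0.01, 0], -0.33], [255, [-0.1, -0.01, 0], -0.33], [255, [-0.1, -0.01, 0], -0.33], [255, [-0.14, -0.02, 0], -0.5], [255, [-0.14, -0.02, 0], -0.5], [255, [-0.14, -0.02, 0], -0.5], [255, [-0.14, -0.02, 0], -0.5], [255, [-0.1, -0.01, 0], -0.33], [255, [0, 0, 0], 0]]'

```text
time_s: 8.93
tcp_pos: [0.4706, -0.0445, 0.0814]
eef_rot: [-179.2, -0.4, 107.6]
contact_force: [0.1, -0.1, 0.2]
gripper_width: 0.0005
```

```bash
python3 - <<'E'
from h import *
from plant import get_state
s=get_state();print(s['joints'].round(1),s['tcp_pos'],s['eef_rot'],s['contact_force'])
rel=s['tcp_pos'][:2]-[.604,-.0274]; print('r',np.hypot(*rel),'ang',np.degrees(np.arctan2(rel[1],rel[0]))%360)
for n in('side','top'): 
    f=snap(n,n+'3')['frame']; f=f[85:250,180:340] if n=='side' else f[90:260,120:330]
    cv2.imwrite(f'pics/{n}3b.png',cv2.resize(f,None,fx=3.5,fy=3.5,interpolation=cv2.INTER_CUBIC))
E
```

```text
[ 18.1  10.9 -34.3  -0.6 -45.6 -90.1] [ 0.47060979 -0.04454508  0.08135586] [-179.2038927    -0.44602657  107.56517905] [ 0.05080291 -0.05568052  0.22593054]
r 0.13448755254199748 ang 187.32425578784418
```

View pics/side3b.png

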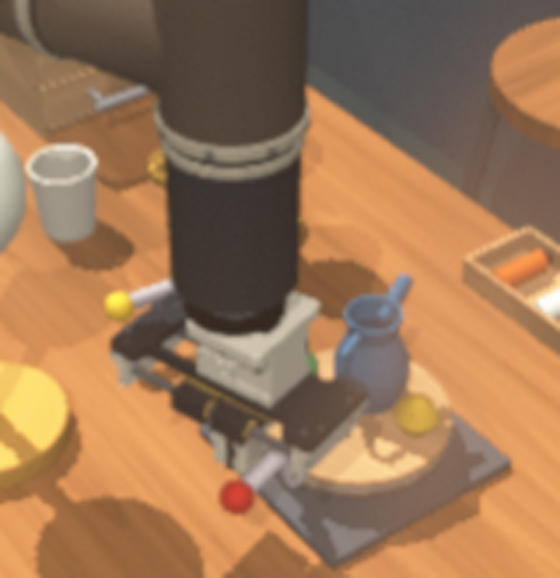

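View pics/top3b.png

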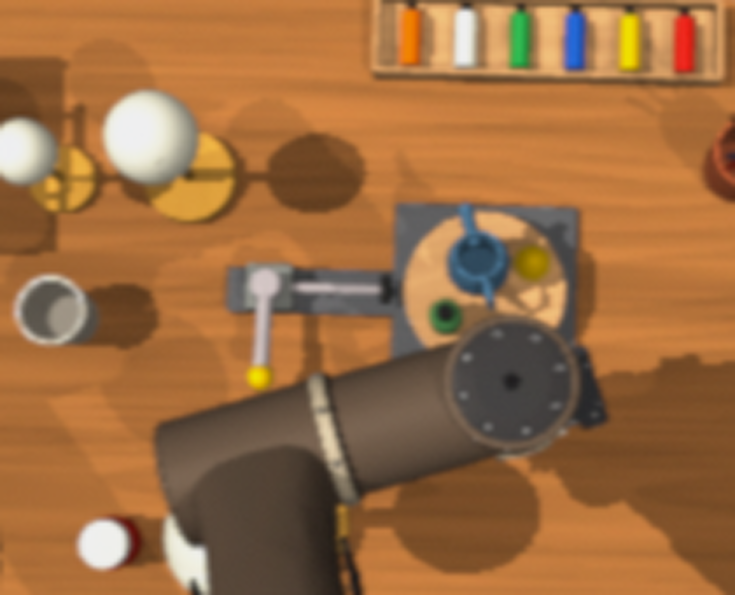

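It works: the turntable has turned, with the bottle (445,316) standing and the finger on the arm. I'll read off the angle from the red knob.

```bash
cat > ang.py <<'E'
from meas import *
import sys
AX=np.array([.604,-.0274]); LAMP=np.array([.7275,.298])
def knob(tag,cam,pt,lo=(0,150,90),hi=(6,255,255)):
    c=ld(tag); q=near(mask(c,lo,hi),pt,16)
    if q is None: return None
    p,rr=circ(q); X=onz(c,*p,.085)[:2]; d=X-AX
    sp=(np.degrees(np.arctan2(*d[::-1]))+180)
    sp=(sp+180)%360-180
    l=np.degrees(np.arctan2(*(LAMP-AX)[::-1]))
    print(tag,p,round(rr,1),X,'r',np.hypot(*d).round(4),'spout',sp.round(2),'lamp',l.round(2))
E
python3 -c "
from ang import *
knob('side3','side',(247.7,226.7)); knob('side0','side',(232,214)); knob('top0','top',(252,217))
from plant import get_state
s=get_state();rel=s['tcp_pos'][:2]-AX
print((np.degrees(np.arctan2(rel[1],rel[0]))))"
```

```text
side3 (247.125, 226.5) 4.2 [ 0.4464177 -0.0766265] r 0.1651 spout 17.35 lamp 69.22
side0 (232.0757598876953, 213.8030242919922) 4.3 [ 0.43986964 -0.01087421] r 0.165 spout -5.75 lamp 69.22
top0 (252.5, 217.5) 3.5 [ 0.43785157 -0.01123835] r 0.1669 spout -5.56 lamp 69.22
-172.7683597016854
```

Spout at 17.4°, lamp at 69.2°, so 52° are left.

Call:
apply_moves --plan '[[255, [-0.1, -0.01, 0], -0.33], [255, [-0.14, -0.02, 0], -0.5], [255, [-0.14, -0.02, 0], -0.5], [255, [-0.14, -0.02, 0], -0.5], [255, [-0.14, -0.02, 0], -0.5], [255, [-0.14, -0.02, 0], -0.5], [255, [-0.14, -0.02, 0], -0.5], [255, [-0.14, -0.02, 0], -0.5], [255, [-0.14, -0.02, 0], -0.5], [255, [-0.14, -0.02, 0], -0.5], [255, [-0.14, -0.02, 0], -0.5], [255, [-0.1, -0.01, 0], -0.33]]'

```text
time_s: 10.52
tcp_pos: [0.5042, -0.1164, 0.0805]
eef_rot: [-179.6, -0.9, 141.6]
contact_force: [-1.9, -0.7, 1.1]
gripper_width: 0.0003
```

Call:
apply_moves --plan '[[255, [-0.14, -0.02, 0], -0.5], [255, [-0.14, -0.02, 0], -0.5], [255, [-0.1, -0.01, 0], -0.33], [255, [0, 0, 0], 0], [255, [0, 0, 0], 0]]'

```text
time_s: 11.15
tcp_pos: [0.5185, -0.1293, 0.0804]
eef_rot: [-179.7, -0.9, 149.5]
contact_force: [-0.7, -0.4, 0.1]
gripper_width: 0.0006
```

```bash
python3 - <<'E'
from ang import *
from plant import get_state
s=get_state();print(s['joints'].round(1),s['tcp_pos'],s['eef_rot'],s['contact_force'])
rel=s['tcp_pos'][:2]-AX; print('r',np.hypot(*rel),'ang',np.degrees(np.arctan2(rel[1],rel[0]))%360)
for n in('side','top'): 
    f=snap(n,n+'4')['frame']; f=f[85:250,200:360] if n=='side' else f[90:260,120:330]
    cv2.imwrite(f'pics/{n}4b.png',cv2.resize(f,None,fx=3.5,fy=3.5,interpolation=cv2.INTER_CUBIC))
E
```

```text
[  6.8  16.2 -27.   -0.4 -47.7 -37.1] [ 0.51851375 -0.12931245  0.08036139] [-179.71563671   -0.85737522  149.48072059] [-0.6626945  -0.38186355  0.12411055]
r 0.13301896959179405 ang 230.00938894989008
```

View pics/side4b.png

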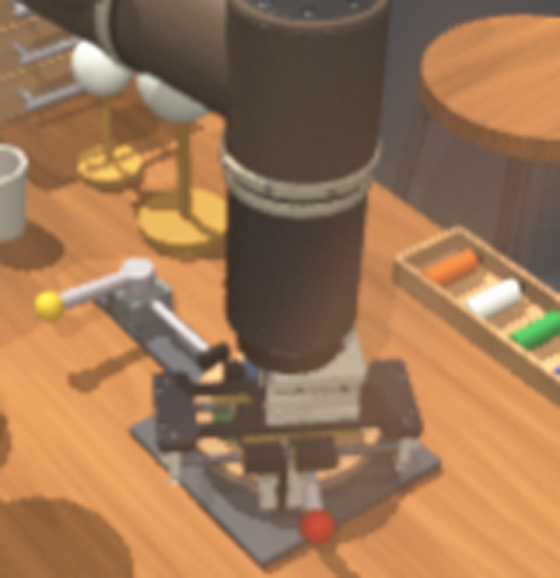

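View pics/top4b.png

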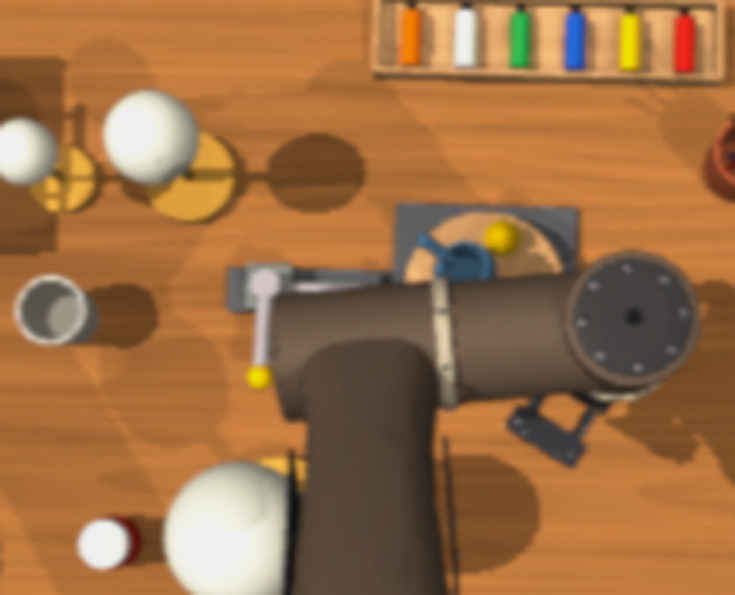

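```bash
python3 -c "
from ang import *
knob('side4','side',(290.6,235.3))"
```

```text
side4 (290.0, 235.0) 4.5 [ 0.52179028 -0.17078289] r 0.1653 spout 60.17 lamp 69.22
```

Call:
apply_moves --plan '[[255, [-0.09, -0.01, 0], -0.33], [255, [-0.09, -0.01, 0], -0.33], [255, [-0.09, -0.01, 0], -0.33], [255, [-0.07, -0.01, 0], -0.25], [255, [0, 0, 0], 0], [255, [0, 0, 0], 0]]'

```text
time_s: 12.0
tcp_pos: [0.5328, -0.1391, 0.0802]
eef_rot: [-179.8, -0.9, 156.9]
contact_force: [0.5, 0.5, -0.0]
gripper_width: 0.0003
```

```bash
python3 - <<'E'
from ang import *
from plant import get_state
s=get_state();print(s['joints'].round(1),s['tcp_pos'],s['eef_rot'],s['contact_force'])
rel=s['tcp_pos'][:2]-AX; print('r',np.hypot(*rel),'ang',np.degrees(np.arctan2(rel[1],rel[0]))%360)
snap('side','side5'); snap('top','top5')
knob('side5','side',(299,236))
E
```

```text
[  5.6  17.6 -25.   -0.4 -48.3 -28.4] [ 0.53276565 -0.1390911   0.08015978] [-179.83986417   -0.87034055  156.93841065] [ 0.53587422  0.48226745 -0.01762917]
r 0.13247352224643488 ang 237.47108268127084
side5 (298.0, 234.0) 4.5 [ 0.54145311 -0.18079506] r 0.1657 spout 67.82 lamp 69.22
```

Call:
apply_moves --plan '[[255, [-0.06, -0.01, 0], -0.2], [255, [0, 0, 0], 0], [255, [0, 0, 0], 0], [255, [0.2, 0, 0], 0], [255, [0.5, 0, 0], 0], [255, [0, -1, 0], 0], [255, [0, -1, 0], 0], [255, [0, -0.5, -0.5], 0], [255, [0, 0, -1], 0], [255, [0, 0, -1], 0], [255, [0, 0, -1], 0], [255, [0, 0, -1], 0]]'

```text
time_s: 13.6
tcp_pos: [0.4589, -0.2443, 0.3077]
eef_rot: [-179.9, -0.9, 158.2]
contact_force: [1.6, 0.4, 0.0]
gripper_width: 0.0003
```

```bash
python3 - <<'E'
from ang import *
from plant import get_state
s=get_state();print(s['joints'].round(1),s['tcp_pos'],s['eef_rot'],s['contact_force'])
snap('side','side6'); snap('top','top6')
knob('side6','side',(299,236)); 
for n in('side','top'): 
    f=ld(n+'6')['frame']; cv2.imwrite(f'pics/{n}6b.png',cv2.resize(f,(800,600),interpolation=cv2.INTER_CUBIC))
E
```

```text
[ -6.5   3.8 -10.3  -0.1 -76.8 -15.4] [ 0.45885585 -0.24429843  0.30767681] [-179.86069558   -0.8744334   158.16176513] [1.57026315 0.35457898 0.00521001]
side6 (299.0, 233.0) 4.5 [ 0.5459553 -0.1796197] r 0.1629 spout 69.13 lamp 69.22
```

View pics/side6b.png

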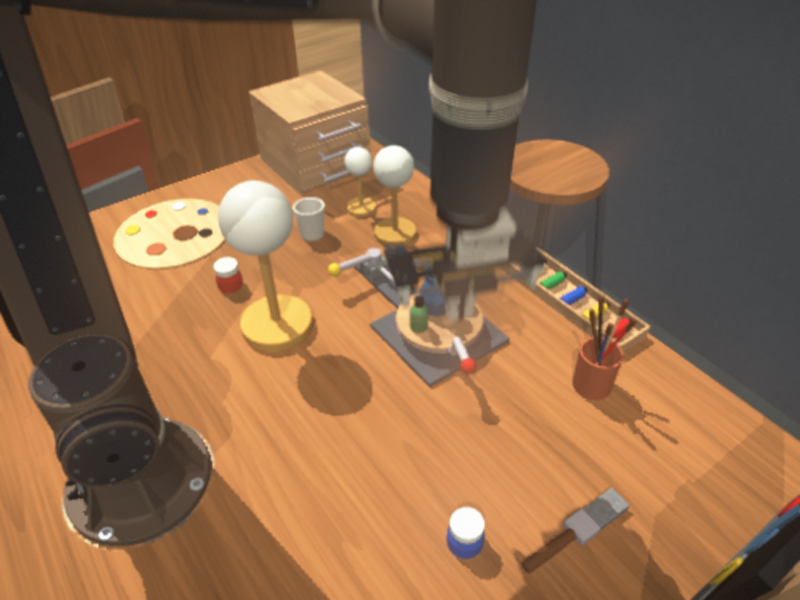

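View pics/top6b.png

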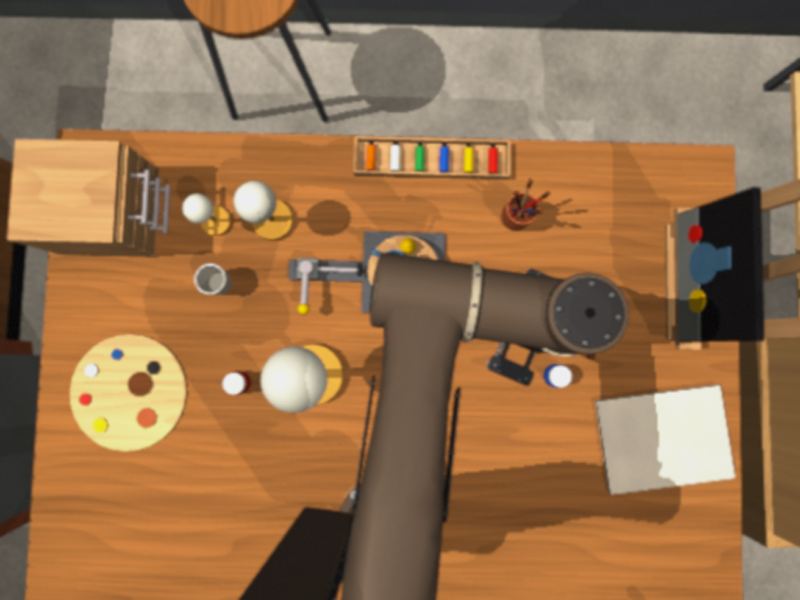

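The spout reads 69.1° against the lamp's 69.2°, and the bottle stands at (418,318). I'll raise, turn the tool back and travel to the left. That also gives an unblocked top view to check the angle before the brake.

Call:
apply_moves --plan '[[255, [0, 0, -1], 1], [255, [0, 0, -1], 1], [255, [0, 0, 0], 1], [255, [0, 0, 0], 1], [255, [0, 0, 0], 1], [255, [0, 0, 0], 1], [255, [0, 0, 0], 1], [255, [0, 0, 0], 1], [255, [0, 0, 0], 1], [255, [0, 0, 0], 1], [255, [0, 0, 0], 1], [255, [0, 0, 0], 0.7]]'

```text
time_s: 15.2
tcp_pos: [0.4608, -0.2446, 0.4055]
eef_rot: [-179.1, -0.2, 87.8]
contact_force: [-0.6, 0.0, -0.5]
gripper_width: 0.0004
```

Call:
apply_moves --plan '[[255, [1, 0.1, 0], 0], [255, [1, 0.1, 0], 0], [255, [1, 0.1, 0], 0], [255, [1, 0.1, 0], 0], [255, [1, 0.1, 0], 0], [255, [1, 0.1, 0], 0], [255, [1, 0.1, 0], 0], [255, [0.8, 0, 0], 0], [255, [0, 0, 0], 0], [255, [0, 0, 0], 0]]'

```text
time_s: 16.45
tcp_pos: [0.5096, 0.1435, 0.4062]
eef_rot: [-179.1, -0.1, 88.0]
contact_force: [0.1, -0.6, 0.4]
gripper_width: 0.0004
```

```bash
python3 - <<'E'
from ang import *
from plant import get_state
s=get_state();print(s['joints'].round(1),s['tcp_pos'],s['eef_rot'],s['contact_force'])
snap('side','side7'); snap('top','top7')
knob('side7','side',(299,233)); knob('top7','top',(300,193))
for n in('side','top'): 
    f=ld(n+'7')['frame']; f=f[85:250,180:340] if n=='side' else f[90:260,120:330]
    cv2.imwrite(f'pics/{n}7b.png',cv2.resize(f,None,fx=3.5,fy=3.5,interpolation=cv2.INTER_CUBIC))
E
```

```text
[  36.4    3.4    1.8   -0.7  -89.  -128.4] [0.50958084 0.14349777 0.40617674] [-1.79086542e+02 -1.42354628e-01  8.80098620e+01] [ 0.09186156 -0.56477302  0.42890333]
side7 (299.45123291015625, 233.2073211669922) 4.1 [ 0.54645417 -0.18092052] r 0.164 spout 69.45 lamp 69.22
top7 (301.0, 189.0) 3.2 [ 0.54446071 -0.18294423] r 0.1666 spout 69.05 lamp 69.22
```

View pics/side7b.png

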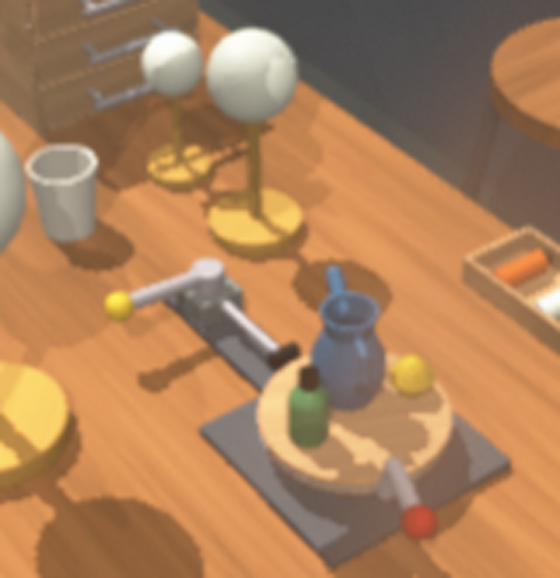

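View pics/top7b.png

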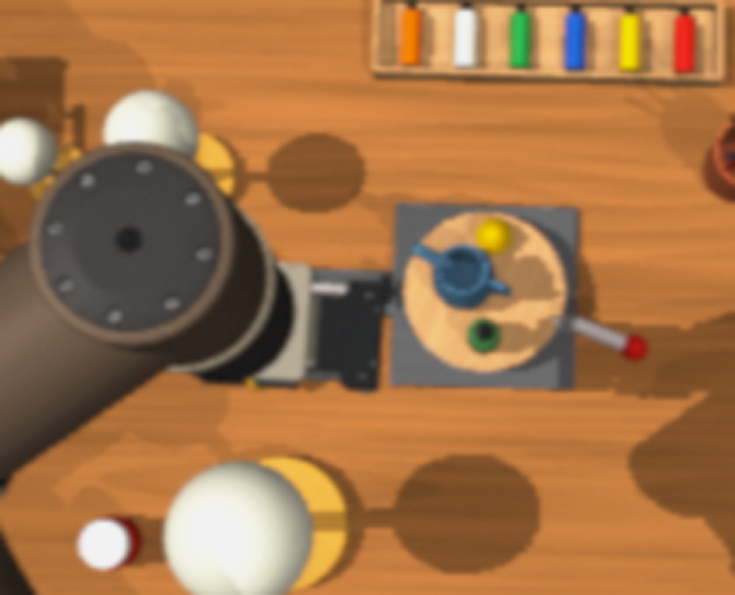

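Both views agree on the angle: top 69.05°, side 69.45°, lamp 69.2°. The bottle stands and the lever's inner side is free. Now I'll lower the finger between the lever and the turntable.

Call:
apply_moves --plan '[[255, [0.25, 0.43, 0], 0], [255, [0, 0, 0.9], 0], [255, [0, 0, 0.9], 0], [255, [0, 0, 0.9], 0], [255, [0, 0, 0.9], 0], [255, [0, 0, 0.9], 0], [255, [0, 0, 0.9], 0], [255, [0, 0, 0.8], 0], [255, [0, 0, 0.5], 0], [255, [0, 0, 0.4], 0], [255, [0, 0, 0], 0]]'

```text
time_s: 17.92
tcp_pos: [0.5257, 0.155, 0.0501]
eef_rot: [-179.0, -0.1, 87.9]
contact_force: [0.1, -0.4, -0.5]
gripper_width: 0.0002
```

```bash
python3 - <<'E'
from ang import *
from plant import get_state
s=get_state();print(s['joints'].round(1),s['tcp_pos'],s['eef_rot'],s['contact_force'])
snap('side','side8')
f=ld('side8')['frame'][60:260,140:340]
cv2.imwrite('pics/side8b.png',cv2.resize(f,None,fx=3,fy=3,interpolation=cv2.INTER_CUBIC))
E
```

```text
[  36.4   19.6  -26.7   -1.   -44.5 -127.8] [0.52569885 0.15502243 0.05010331] [-1.78975072e+02 -6.20517251e-02  8.78886780e+01] [ 0.06502599 -0.40813741 -0.45104009]
```

View pics/side8b.png

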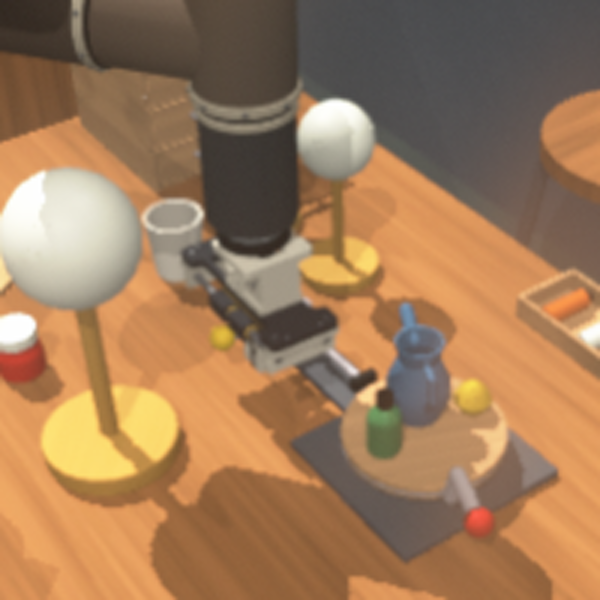

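The finger is down beside the lever at crop (285,365), and nothing is touched. Next I'll work out the arc steps for the push.

```bash
python3 - <<'E'
import numpy as np
P=np.array([.6036,.2016]); pos=np.array([.5257,.1550]); yaw=87.9
def pose(L,yaw):
    a=np.radians(L);u=np.array([np.cos(a),np.sin(a)]);n=np.array([np.sin(a),-np.cos(a)])
    y=np.radians(yaw);tx=np.array([np.cos(y),np.sin(y)]);ty=np.array([np.sin(y),-np.cos(y)])
    h=.008+.0156*abs(n@tx)+.0095*abs(n@ty)
    return P+.074*u-h*n
for L in [181,178,174,170,166,162,157,152,147,142,137,132,127,122,118,115,113,111]:
    y2=87.9 if L>170 else 87.9-(170-L)/59*33
    q=pose(L,y2);d=q-pos;y=np.radians(yaw)
    print(L,q.round(4),'row',round((d@[np.cos(y),np.sin(y)])/.05,2),round((d@[np.sin(y),-np.cos(y)])/.05,2),'turn',round((yaw-y2)/6,2)); pos=q;yaw=y2
E
```

```text
181 [0.53   0.1762] row 0.43 0.07 turn 0.0
178 [0.5288 0.1806] row 0.09 -0.03 turn 0.0
174 [0.5275 0.1853] row 0.09 -0.03 turn 0.0
170 [0.5264 0.1901] row 0.1 -0.02 turn 0.0
166 [0.5258 0.1953] row 0.1 -0.02 turn 0.37
162 [0.5254 0.2005] row 0.1 -0.01 turn 0.37
157 [0.5256 0.2071] row 0.13 -0.01 turn 0.47
152 [0.5262 0.2137] row 0.13 -0.01 turn 0.47
147 [0.5275 0.2203] row 0.13 -0.0 turn 0.47
142 [0.5293 0.2267] row 0.13 0.0 turn 0.47
137 [0.5317 0.233 ] row 0.13 0.01 turn 0.47
132 [0.5347 0.2391] row 0.13 0.01 turn 0.47
127 [0.5381 0.2449] row 0.13 0.02 turn 0.47
122 [0.5421 0.2504] row 0.13 0.02 turn 0.47
118 [0.5457 0.2546] row 0.11 0.02 turn 0.37
115 [0.5485 0.2576] row 0.08 0.02 turn 0.28
113 [0.5505 0.2595] row 0.05 0.01 turn 0.19
111 [0.5526 0.2613] row 0.05 0.01 turn 0.19
```

Call:
apply_moves --plan '[[255, [0.2, 0.04, 0], 0], [255, [0.2, 0.03, 0], 0], [255, [0.1, -0.03, 0], 0], [255, [0.1, -0.03, 0], 0], [255, [0.1, -0.02, 0], 0], [255, [0.1, -0.02, 0], 0.37], [255, [0.1, -0.01, 0], 0.37], [255, [0.13, -0.01, 0], 0.47], [255, [0.13, -0.01, 0], 0.47], [255, [0.13, 0, 0], 0.47], [255, [0.13, 0, 0], 0.47], [255, [0, 0, 0], 0]]'

```text
time_s: 19.48
tcp_pos: [0.5298, 0.2275, 0.0512]
eef_rot: [-179.1, 0.1, 72.3]
contact_force: [0.1, -0.7, 0.5]
gripper_width: -0.0001
```

```bash
python3 - <<'E'
from ang import *
from plant import get_state
s=get_state();print(s['joints'].round(1),s['tcp_pos'],s['eef_rot'],s['contact_force'])
snap('side','side9')
f=ld('side9')['frame'][60:260,140:340]
cv2.imwrite('pics/side9b.png',cv2.resize(f,None,fx=3,fy=3,interpolation=cv2.INTER_CUBIC))
E
```

```text
[  42.1   21.7  -23.    -1.   -45.8 -149.1] [0.52981932 0.22747669 0.05115998] [-1.79073110e+02  1.06241104e-01  7.22872199e+01] [ 0.0823753  -0.69281177  0.54352959]
```

View pics/side9b.png

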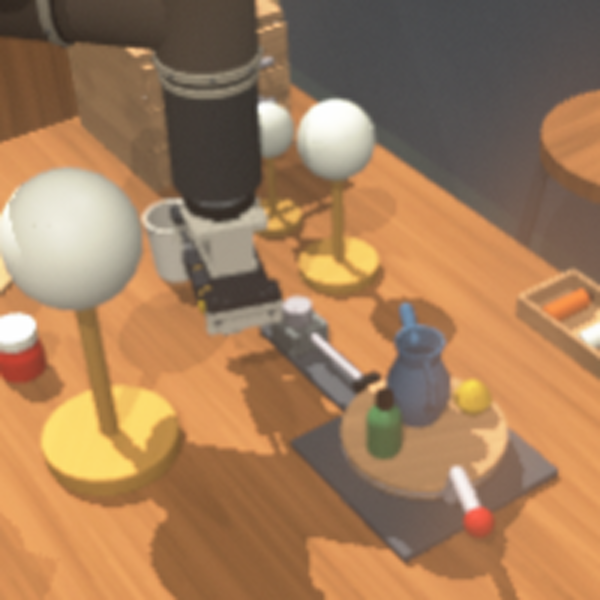

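The lever is following, with its knob hidden by the gripper and the cup clear. Continuing.

Call:
apply_moves --plan '[[255, [0.13, 0.01, 0], 0.47], [255, [0.13, 0.01, 0], 0.47], [255, [0.13, 0.02, 0], 0.47], [255, [0.13, 0.02, 0], 0.47], [255, [0.11, 0.02, 0], 0.37], [255, [0.08, 0.02, 0], 0.28], [255, [0.05, 0.01, 0], 0], [255, [0, 0, 0], 0]]'

```text
time_s: 20.52
tcp_pos: [0.5508, 0.2592, 0.0511]
eef_rot: [-179.1, 0.3, 57.1]
contact_force: [-0.5, -1.3, -0.2]
gripper_width: 0.0005
```

```bash
python3 - <<'E'
from ang import *
from plant import get_state
s=get_state();print(s['joints'].round(1),s['tcp_pos'],s['eef_rot'],s['contact_force'])
snap('side','side10')
f=ld('side10')['frame'][60:260,140:340]
cv2.imwrite('pics/side10b.png',cv2.resize(f,None,fx=3,fy=3,interpolation=cv2.INTER_CUBIC))
E
```

```text
[  43.1   24.1  -18.9   -1.   -47.5 -165.3] [0.55082885 0.25920116 0.05108444] [-179.14550216    0.32049231   57.11688196] [-0.53072622 -1.33769876 -0.20825257]
```

View pics/side10b.png

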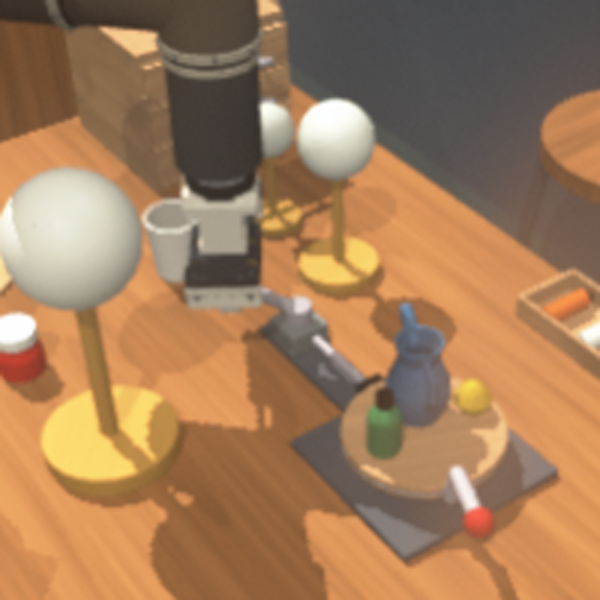

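No stop felt yet. I'll press on in small steps along the lever's normal.

Call:
apply_moves --plan '[[255, [0.04, 0.03, 0], 0], [255, [0.04, 0.03, 0], 0], [255, [0, 0, 0], 0]]'

```text
time_s: 20.95
tcp_pos: [0.555, 0.2608, 0.0509]
eef_rot: [-179.1, 0.4, 57.1]
contact_force: [-4.9, 0.3, 1.0]
gripper_width: 0.0005
```

Call:
apply_moves --plan '[[255, [0.04, 0.03, 0], 0], [255, [0, 0, 0], 0]]'

```text
time_s: 21.2
tcp_pos: [0.5555, 0.261, 0.0506]
eef_rot: [-179.0, 0.5, 57.1]
contact_force: [-11.6, 0.4, 5.8]
gripper_width: 0.0003
```

The force rose to about 12 N with almost no motion, so the lever is at its stop. I'll back off, rise and check.

Call:
apply_moves --plan '[[255, [-0.2, -0.15, 0], 0], [255, [-0.5, -0.3, 0], 0], [255, [0, 0, -1], 0], [255, [0, 0, -1], 0], [255, [0, 0, -1], 0], [255, [0, 0, -1], 0], [255, [0, 0, -1], 0], [255, [0, 0, -1], 0], [255, [0, 0, -1], 0], [255, [0.8, 0, 0], -1], [255, [0.8, 0, 0], -1], [255, [0.8, 0, 0], -1]]'

```text
time_s: 22.7
tcp_pos: [0.5804, 0.3509, 0.4015]
eef_rot: [-179.2, -0.0, 75.2]
contact_force: [1.3, -0.2, 0.3]
gripper_width: 0.0003
```

Call:
apply_moves --plan '[[255, [0.9, -0.4, 0], -1], [255, [0.9, -0.4, 0], -1], [255, [0.9, -0.4, 0], 0], [255, [0.9, -0.4, 0], 0], [255, [0.9, -0.4, 0], 0], [255, [0.9, -0.4, 0], 0], [255, [0, 0, 0], 0], [255, [0, 0, 0], 0]]'

```text
time_s: 23.7
tcp_pos: [0.4884, 0.6303, 0.4032]
eef_rot: [-179.1, -0.1, 87.1]
contact_force: [0.4, -1.1, 0.1]
gripper_width: 0.0005
```

```bash
python3 - <<'E'
from ang import *
from plant import get_state
s=get_state();print(s['time_s'],s['joints'].round(1),s['tcp_pos'],s['eef_rot'],s['contact_force'])
snap('side','side11'); snap('top','top11')
knob('side11','side',(299,233)); knob('top11','top',(300,190))
for n in('side','top'): 
    f=ld(n+'11')['frame']; cv2.imwrite(f'pics/{n}11b.png',cv2.resize(f,(800,600),interpolation=cv2.INTER_CUBIC))
    c=ld(n+'11'); m=mask(c,(22,150,100),(34,255,255)); pp=proj(c,[.569,.293,.062]); q=near(m,pp,12); print(n,'expected',pp)
    if q is not None:
        p,_=circ(q); X=onz(c,*p,.062)[:2]; d=X-[.6036,.2016]; print('yellow',p,X,np.hypot(*d),'brake rad',np.pi-np.arctan2(d[1],d[0]))
E
```

```text
23.7 [  65.7   32.    41.3   -0.9  -99.5 -158.8] [0.48838644 0.63031442 0.40320763] [-1.79139199e+02 -1.47023172e-01  8.70888950e+01] [ 0.36163294 -1.08264769  0.08865404]
side11 (299.0, 233.0) 4.5 [ 0.5459553 -0.1796197] r 0.1629 spout 69.13 lamp 69.22
top11 (300.4375, 188.65625) 3.7 [ 0.54565088 -0.18090156] r 0.1642 spout 69.19 lamp 69.22
side expected [215.68751643 152.34707098]
yellow (215.5, 151.8333282470703) [0.57002719 0.29592775] 0.10012421570755767 brake rad 1.228860385910099
top expected [170.36820844 179.65583796]
yellow (169.5, 179.5) [0.5694941  0.29620321] 0.10056331185674901 brake rad 1.224784697410356
```

View pics/side11b.png

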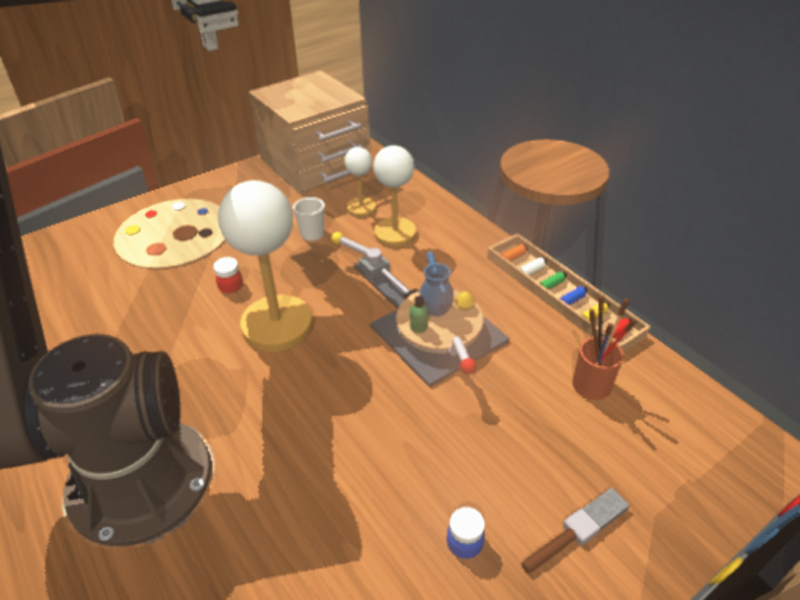

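View pics/top11b.png

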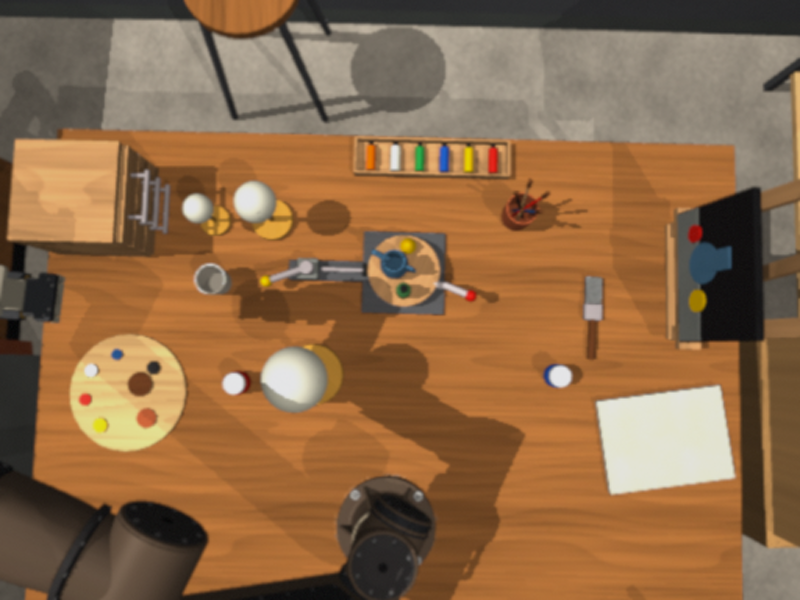

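Side and top views show the following:
- The brake measures about 1.22 rad, which is at its 1.2 rad stop.
- The spout is at 69.1–69.2° and the lamp at 69.2°.
- The bottle is standing at (418,318).
- The lamps, tubs, cup and jar are where they started, and the robot is clear.

I'm handing it in.

```bash
python3 -c "
from plant import close_job
print(close_job())"
```

```text
the job is handed in; nothing more can be done
None
```

The jug's spout now points at the middle-sized globe lamp, and the yellow-knobbed brake lever is at its outer stop. I pushed both with the shut fingers, turntable first, and handed the job in at about 24 s of the 58 s allowed.

- **Spout:** in the last check it read 69.1° from the side camera and 69.2° from the top camera, against 69.2° for the lamp. An earlier side view gave 69.45°, so the cameras agree to within about 0.4°.
- **Brake:** it measured about 1.22–1.23 rad from the images, with the stop at 1.2. When I pressed at the end, the force rose to about 12 N with almost no movement.
- **Everything else:** the bottle is still standing on the disc. The lamps, tubs, cup and brush jar look unmoved by eye in the final pictures. The robot touched only the push arm and the lever, as far as the pictures and forces show.
- **Hiccup:** joint 6 reached its range limit once in free air before the first push, which shifted the tool by about 18 mm. It touched nothing, and I continued from there.

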